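# Find a fan wheel's heavy side

### The arm

A 7-joint arm with a two-finger parallel gripper is mounted at the origin on a cart in front of the work surface, level with it; the furniture and walls round the work are solid. World frame = base frame: x ahead of the robot, y to its left, z up, the work surface at z = 0. Lengths are in m, angles in rad, forces in N, time in s.
With the tool pointing down it reaches from about 0.4 to 0.85 m from the base axis. Payload 10.4 kg.
Tool frame: the origin (TCP) lies at the very end of the fingers, on their centre line; the grasp point (between the pads) lies 19 mm behind it (r.pinch_z is the distance from the TCP to the grasp point, in m); z points along the fingers, y is the line along which they close (so a half turn about z gives the same grasp; the last joint's range is limited). The gripper opens to 87 mm and grips with 3 to 60 N. Pads are 19 mm wide; open, the fingers measure 117 mm over their backs; the gripper's body (75 mm by 190 mm) begins 51 mm behind the grasp point.
Start: joints at [-1.212, 0.332, -0.065, 1.46, 0.022, 1.35, -0.088], TCP at [0.233, 0.58, 0.223] pointing down, gripper open.
Joint ranges: [-2.6, 2.6], [-0.5, 2.12], [-1.47, 1.34], [0.16, 2.42], [-1.27, 4.41], [0.06, 2.06], [-2.6, 2.6]. Speed limits (rad/s): [2.22, 2.22, 2.79, 2.79, 3.14, 3.14, 3.14].

### API

Orientations are given as a unit quaternion [x, y, z, w].
In Python, from bench import sensors, vision, r gives the robot as it stands.
- The arm moves only by the shell command python3 -m crank 'ROWS' [OPENING] [FORCE]. ROWS is JSON, a list of rows, each a list of 2 entries, a list of its own where there are three numbers: the shift along the tool's x, y, z normalised to -1 to 1, where 1 is 3 cm, then the turn about the tool's z normalised to -1 to 1, where 1 is 8 degrees. A call has 1 to 12 rows; each row shifts and turns the commanded pose from where the row before left it, along the tool's axes as they then stand; what a row does not reach is not made up. A row lasts 1/8 s, in which the tool goes at most 62.5 mm and 10.7 degrees, less where a joint would pass 70% of its speed; a pose out of reach is approached as far as the arm can. A call with a number of a shift or a turn outside -1 to 1 is refused whole. A call with a gripper value outside its range is refused whole. OPENING is the opening, from 0 (shut) to 1 (fully open), set as the call begins (- or left out, the last holds). The fingers move at their own pace and stop on an object; FORCE is the grip in N (left out, the last holds). Time passes only in rows, so rows that do not move let the fingers close. It gives the time, the measured TCP pose, the force, the opening and the grip force at its end, in the units of the state.
- sensors.read_state(): the state, without advancing time (a new reading comes with each control period).
- vision.camera(name): name is "scene" or "top"; returns the picture (480x640x3 uint8, red, green, blue); there is no depth.
- vision.camera_model(name): a dict with "vertical_fov" (degrees; the focal length in pixels is half the picture's height over the tangent of half this angle, whatever the lens; pixels are square), "cx", "cy" (the principal point, pixels), "dist" ([k1, k2, p1, p2, k3] as OpenCV has them; the pictures are not rectified), "camera_from_world" (4x4, takes a point from world to camera coordinates). Camera axes: x right, y down, z forward; pixel columns grow to the right and rows downward; lengths in m; the calibration is good to about 2 mm. A picture is of the moment at which its call begins. camera_model takes no time and is no camera call.
- r.close_job(): hands the job in; it is judged then, once.
The state is a dict: "time": time; "joint_positions": joint angles; "joint_vel": joint speeds; "joint_torque": joint torques, N m; "ee_pos": TCP position; "eef_rot": TCP orientation; "ft_force": force on the tool from outside, world axes, zero at the start; "torque": the same for the moment, N m; "width": finger opening in m; "grip_force": force on a finger pad.
Only numpy, scipy, OpenCV 4.12 (cv2) and the standard library are available. Lean on these libraries where they do the work, as an engineer would, in place of code of your own. Each camera call takes 0.05 s, during which the arm holds its last target. There are 200 camera calls.

### The job

The blower shakes, so find which side of its fan wheel is heavy: first press the stop button and then the brake-release button, one at a time and fully down (never the start button), before you turn the wheel. Then turn the wheel by its vanes, feel which way its weight pulls, and bring the heavy side straight down below the shaft, so that a balance clip can go on at the top. Finish still holding the wheel there, a vane pinched firmly between the fingers and the wheel standing still; leave the wrench, tape roll and pencil round it where they lie.

Things in the scene. Friction and masses are not known exactly. Their poses are not given: they have to be found in the camera images.
- blower: workshop blower with its fan housing taken off, fixed: a grey ribbed motor on a wooden board (280 x 340 x 18 mm). Origin: centre of the board's underside, on the worktop; x away from the robot along the shaft, y left, z up; turned by up to 0.2 rad. The fan wheel is at the end near the robot; behind it a bare shaft nose runs 40 mm to the motor, which is at most 104 mm across.
- wheel_centre (a point): centre of the fan wheel's vanes on the shaft line (fixed; axes as the blower's), at (-105, 80, 128) mm in the blower's frame. Six straight radial vanes, 60 degrees apart, run from the hub (48 mm across) out to 85 mm from the shaft line; each is 8 mm thick and 40 mm wide along the shaft (x -20 to +20 mm here). The round back plate (148 mm across) lies behind them, x +20 to +34 mm.
- wheel (a joint): angle (rad) of the fan wheel on its level shaft. 0: vane 1 points straight up; growing: clockwise as the robot sees it, the top going to the right (right-handed about the blower's x). Turns endlessly both ways. The shaft seals drag: 0.25 N m, the same at all angles and both ways, so the wheel stays wherever it is left.
- wheel_top (a point): fixed point 85 mm above wheel_centre, where an upright vane's tip is. The heavy side does not show; level with the shaft it adds to or takes from the turning effort 0.18 to 0.23 N m (at other angles in proportion to its sideways distance from the shaft), so its pull is 2.1 to 2.7 N at the vane tips. It differs each time; at the start it is never within 50 degrees of the bottom.
- vane1_tip (a point): middle of the outer edge of vane 1, 85 mm from the shaft line; turns with the wheel. Vane 1 bears one pencil line on its edge; going round anticlockwise as the robot sees it, the next ones bear two to six. The marks have nothing to do with the heavy side, which comes from dust caked inside the hollow back plate.
- stop_button (a joint): travel (m) of the stop button, the large mushroom head (35 mm wide, the tallest) in the middle of the row of three on the flat lid of the switch box on the right of the board. 0 up, 0.006 fully down; springs back; 1.5 N to start it, 5 N fully down.
- stop_button_top (a point): middle of the stop button's top, about 93 mm above the worktop when up (moves with it; pressed straight down).
- brake_button (a joint): travel (m) of the brake-release button, the square one (24 mm) at the right end (-y) of the row, 50 mm from the stop button; frees the motor shaft until the next start. Same travel and spring.
- brake_button_top (a point): middle of the brake-release button's top, about 81 mm above the worktop when up.
- start_button (a joint): travel (m) of the start button, the small round one (25 mm) at the left end (+y) of the row, nearest the wheel, 50 mm from the stop button. Same travel and spring. Not to be pressed.
- start_button_top (a point): middle of the start button's top, about 81 mm above the worktop when up.
- wrench: loose steel combination spanner, 239 x 39 x 9 mm, lying flat in front of the fan wheel; bystander. Origin: centre of its underside.
- tape_roll: loose roll of masking tape, 102 mm across and 24 mm high, lying flat left of the board; bystander. Origin: centre of its underside.
- pencil: loose flat carpenter's pencil, 169 x 15 x 8 mm, lying in front of the board's right half; bystander. Origin: centre of its underside.

How it is judged:
On the way, in this order (a step that is already met when the one before it is completed fails the run):
1. the stop button is pressed, alone, before the wheel is turned (value of joint stop_button above 0.004 m and value of joint brake_button below 0.0015 m and distance of vane1_tip from where it was at the start of the episode below 0.015 m), for 0.05 s.
2. the brake-release button is pressed, alone, before the wheel is turned (value of joint brake_button above 0.004 m and value of joint stop_button below 0.0015 m and distance of vane1_tip from where it was at the start of the episode below 0.015 m), for 0.05 s.
3. the fingers turn the wheel well away from where it stood (distance of vane1_tip from where it was at the start of the episode above 0.035 m and contact force between the fingers and wheel above 0.5 N), for 0.05 s.
At the end, for the whole second after the job is handed in: The heavy side (wheel_core_c0, 52 mm from the shaft) is within 18 degrees of straight below the shaft; the fingers pinch the wheel with 6 N or more (pads added up), the grasp point no more than 15 mm outside the vane tips; the wheel stands still (under 0.1 rad/s) (y of wheel_core_c0 in the frame of wheel_centre between -0.0161 and 0.0161 m and z of wheel_core_c0 in the frame of wheel_centre below -0.04 m and contact force between the fingers and wheel above 6 N and distance between the grasp point and wheel_centre below 0.1 m and velocity of joint wheel between -0.1 and 0.1 rad/s); the arm keeps its last pose, push and grip.
It fails at once if the start button is pressed (3 mm or more) (value of joint start_button above 0.003 m).
It fails at once if the wrench, the tape roll or the pencil is shifted by more than 30 mm (distance of any of wrench, tape_roll, pencil from where it was at the start of the episode above 0.03 m).
It also fails if it takes over 72 s, if anything falls off the work surface, if the arm or the gripper's body presses on something with over 40 N, if the wrist force passes 120 N, or if a joint passes its speed limit or range.

## Working session

There is one attempt and no reset: what is moved stays moved. The work goes in short steps, Python scripts to look and compute and a shell command to move; the robot and the scene stay as the last step left them, time stands still between calls to the robot, and variables do not carry over. Pictures are saved under pics/ and viewed, at most 10 in all, crops included, and the job is handed in when it is done.

```bash
ls; mkdir -p pics; python3 - <<'E'
from bench import sensors, vision, r
import cv2
for n in("scene","top"):
    cv2.imwrite(f"pics/{n}0.png",vision.camera(n)[:,:,::-1]); m=vision.camera_model(n); print(n,m)
print(sensors.read_state())
E
```

```text
pics
scene {'vertical_fov': 42.09478988446348, 'cx': 323.44783772924586, 'cy': 227.74067215366722, 'dist': array([-0.10583343,  0.        ,  0.        ,  0.        ,  0.        ]), 'camera_from_world': array([[-9.08217289e-01, -4.18497828e-01,  9.60770882e-04,
         4.81353202e-01],
       [-2.55171185e-01,  5.51945868e-01, -7.93878722e-01,
         2.33752692e-01],
       [ 3.31706227e-01, -7.21259542e-01, -6.08075367e-01,
         1.14233927e+00],
       [ 0.00000000e+00,  0.00000000e+00,  0.00000000e+00,
         1.00000000e+00]])}
top {'vertical_fov': 51.52207521517222, 'cx': 329.2674102830398, 'cy': 253.83299908381872, 'dist': array([0.02243038, 0.        , 0.        , 0.        , 0.        ]), 'camera_from_world': array([[ 0.0162632 , -0.99971479,  0.01748847,  0.01551275],
       [-0.98481633, -0.01903937, -0.17255233,  0.5543902 ],
       [ 0.17283609, -0.01441668, -0.98484509,  0.9893566 ],
       [ 0.        ,  0.        ,  0.        ,  1.        ]])}
{'time': 0.1, 'joint_positions': array([-1.21160865,  0.33279728, -0.06472544,  1.46081404,  0.02161758,
        1.34985351, -0.08850218]), 'joint_vel': array([-1.91234559e-04, -1.52159089e-03, -8.43439487e-04, -2.13076642e-03,
       -4.72316796e-04,  5.94545676e-05,  2.39265265e-03]), 'joint_torque': array([ 2.10897153e-03, -6.24539065e+01,  2.49568460e-02, -3.90715706e+01,
       -6.14830339e-02,  3.66651267e-02,  5.25892119e-05]), 'ee_pos': array([0.23273889, 0.57971452, 0.22186133]), 'eef_rot': array([ 1.89714920e-01,  9.81839041e-01, -5.82135242e-04, -8.26321515e-05]), 'ft_force': array([0.3178881 , 0.51003406, 1.22613344]), 'torque': array([ 0.00352124,  0.03724437, -0.02686997]), 'grip_force': 0.0, 'width': 0.08674701869813975}
```

View pics/scene0.png

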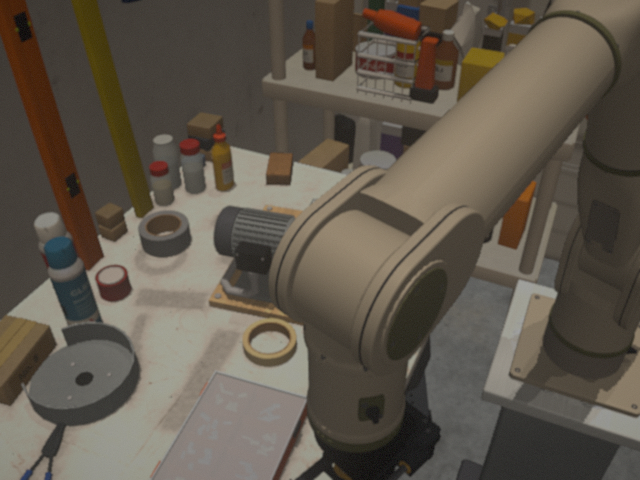

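View pics/top0.png

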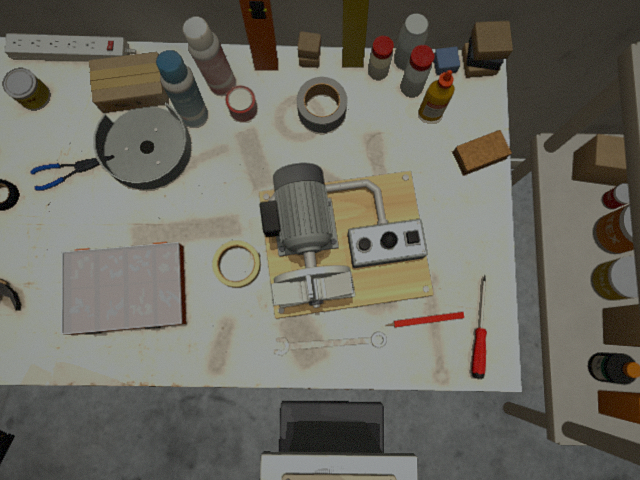

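The top view shows the blower board spanning about (262,180) to (430,315). The motor is at (305,210), the wheel at (312,287), and the buttons are at (364,243) start, (389,240) stop and (413,237) brake. The wrench is at (330,343), the pencil at (425,320) and the tape roll at (237,264). The arm blocks the scene view. I'll zoom in.

```bash
cat > h.py <<'E'
import numpy as np, cv2
from bench import sensors, vision, r
from scipy.spatial.transform import Rotation as R
def K(n):
    m=vision.camera_model(n); f=240/np.tan(np.radians(m["vertical_fov"]/2))
    return np.array([[f,0,m["cx"]],[0,f,m["cy"]],[0,0,1]]),np.array(m["dist"]),np.array(m["camera_from_world"])
def plane(n,uv,z):
    k,d,T=K(n); p=cv2.undistortPoints(np.float64([[uv]]),k,d)[0,0]
    ray=T[:3,:3].T@[p[0],p[1],1]; c=-T[:3,:3].T@T[:3,3]
    return c+ray*(z-c[2])/ray[2]
def proj(n,P):
    k,d,T=K(n); return cv2.projectPoints(np.float64(P).reshape(-1,3),cv2.Rodrigues(T[:3,:3])[0],T[:3,3],k,d)[0][:,0]
def st():
    s=sensors.read_state(); print(round(s["time"],2),s["ee_pos"].round(4),s["ft_force"].round(2),s["torque"].round(3),round(s["width"],4),round(s["grip_force"],1)); return s
E
python3 - <<'E'
from h import *
im=cv2.imread("pics/top0.png")
cv2.imwrite("pics/c0.png",cv2.resize(im[155:355,255:470],None,fx=3,fy=3,interpolation=cv2.INTER_CUBIC)[:600])
for n,uv,z in [("stop",(389,240),.093),("brake",(413,237),.081),("start",(364,243),.081),("brdFL",(274,317),.018),("brdFR",(430,296),.018),("brdBR",(413,171),.018)]:
    print(n,plane("top",uv,z).round(4))
E
```

```text
stop [ 0.5766 -0.0934  0.093 ]
brake [ 0.5863 -0.144   0.081 ]
start [ 0.5719 -0.0442  0.081 ]
brdFL [0.4227 0.1385 0.018 ]
brdFR [ 0.4726 -0.1902  0.018 ]
brdBR [ 0.7492 -0.1576  0.018 ]
```

View pics/c0.png

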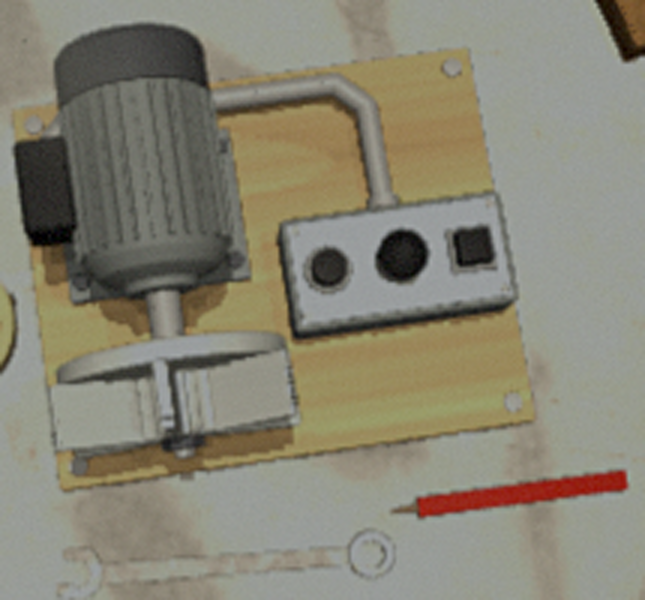

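The zoomed crop shows the board corners clearly (crop pixels (62,490), (533,422), (468,50), (12,112)). It also shows the buttons and one nearly upright vane at crop (165,395). Next I'll fit the blower frame.

```bash
cat >> h.py <<'E'
def blower():
    cr=np.float64([[62,490],[533,422],[468,50],[12,112]])/3+[255,155]
    W=np.array([plane("top",c,.018)[:2] for c in cr]); B=np.array([[-.14,.17],[-.14,-.17],[.14,-.17],[.14,.17]])
    A=B-B.mean(0); w=W-W.mean(0); a=np.arctan2((A[:,0]*w[:,1]-A[:,1]*w[:,0]).sum(),(A*w).sum())
    return a,W.mean(0),W
def w2b(p,a,o):
    c,s=np.cos(a),np.sin(a); d=np.asarray(p)[:2]-o; return np.array([c*d[0]+s*d[1],-s*d[0]+c*d[1]])
def b2w(p,a,o):
    c,s=np.cos(a),np.sin(a); return np.array([c*p[0]-s*p[1],s*p[0]+c*p[1]])+o
E
python3 - <<'E'
from h import *
a,o,W=blower(); print("yaw",a,"o",o); print([(w2b(w,a,o)*1e3).round() for w in W])
for n,c,z in [("start",(328,268),.081),("stop",(402,256),.093),("brake",(474,246),.081)]:
    p=plane("top",np.array(c)/3+[255,155],z); print(n,p.round(4),(w2b(p,a,o)*1e3).round(1))
print("wheel",b2w((-.105,.08),a,o))
s=st(); print("tcp in blower",w2b(s["ee_pos"],a,o), "tool y heading deg",np.degrees(np.arctan2(*R.from_quat(s["eef_rot"]).as_matrix()[[1,0],1])),"want",np.degrees(a))
wc=np.r_[b2w((-.105,.08),a,o),.128]
for d in range(-30,31,10):
    t=np.radians(d); p=np.array([b2w((-.125,.08-.085*np.sin(t)),a,o),b2w((-.085,.08-.085*np.sin(t)),a,o)]); print(d,((proj("top",np.c_[p,[.128+.085*np.cos(t)]*2])-[255,155])*3).round(0).tolist())
E
```

```text
yaw 0.16101906805140456 o [ 0.58347902 -0.0082977 ]
[array([-138.,  168.]), array([-139., -168.]), array([ 139., -169.]), array([138., 169.])]
start [ 0.5692 -0.0449  0.081 ] [-20.  -33.9]
stop [ 0.576  -0.0934  0.093 ] [-21.1 -82.8]
brake [ 0.5863 -0.144   0.081 ] [ -19.  -134.4]
wheel [0.46701132 0.05383341]
0.1 [0.2327 0.5797 0.2219] [0.32 0.51 1.23] [ 0.004  0.037 -0.027] 0.0867 0.0
tcp in blower [-0.25193053  0.63663806] tool y heading deg 68.12769871791346 want 9.225713020475274
-30 [[108.0, 441.0], [99.0, 374.0]]
-20 [[131.0, 437.0], [122.0, 369.0]]
-10 [[155.0, 433.0], [146.0, 365.0]]
0 [[181.0, 429.0], [171.0, 361.0]]
10 [[206.0, 426.0], [196.0, 358.0]]
20 [[231.0, 423.0], [221.0, 355.0]]
30 [[253.0, 421.0], [243.0, 353.0]]
```

```bash
python3 -m crank '[[[0,0,-0.4],0.92],[[0,0,-0.4],0.92],[[0,0,-0.4],0.92],[[0,0,-0.4],0.92],[[0,0,-0.4],0.92],[[0,0,-0.4],0.92],[[0,0,-0.4],0.92],[[0,0,-0.2],0.92]]' 0 20
python3 -m crank '[[[-1,0.3,0],0],[[-1,0.3,0],0],[[-1,0.3,0],0],[[-1,0.3,0],0],[[-1,0.3,0],0],[[-1,0.3,0],0],[[-1,0.3,0],0],[[-1,0.3,0],0],[[-1,0.3,0],0],[[-1,0.3,0],0],[[-1,0.3,0],0],[[-1,0.3,0],0]]'
python3 -m crank '[[[-1,0.35,0],0],[[-1,0.35,0],0],[[-1,0.35,0],0],[[-1,0.35,0],0],[[-1,0.35,0],0],[[-1,0.35,0],0],[[-1,0.35,0],0],[[-1,0.35,0],0],[[-1,0.35,0],0],[[-1,0.35,0],0],[[-1,0.3,0],0],[[0,0,0],0]]'
python3 - <<'E'
from h import *
a,o,W=blower(); s=st(); print(w2b(s["ee_pos"],a,o),np.degrees(np.arctan2(*R.from_quat(s["eef_rot"]).as_matrix()[[1,0],1])))
E
```

```text
time: 1.1
ee_pos: [0.2328, 0.58, 0.3129]
eef_rot: [0.649, 0.76, 0.0, -0.0]
ft_force: [0.5, -0.9, -0.2]
width: 0.0147
grip_force: 0.0
time: 2.6
ee_pos: [0.3975, 0.2409, 0.3123]
eef_rot: [0.648, 0.762, -0.0, -0.0]
ft_force: [0.1, 0.3, 0.0]
width: 0.0005
grip_force: 0.0
time: 4.1
ee_pos: [0.5628, -0.0678, 0.3121]
eef_rot: [0.649, 0.76, -0.001, 0.0]
ft_force: [0.4, 0.6, 0.3]
width: 0.0005
grip_force: 0.0
4.1 [ 0.5628 -0.0678  0.3121] [0.39 0.61 0.34] [-0.029  0.107  0.021] 0.0005 0.0
[-0.02993797 -0.05546629] 9.014964725434341
```

```bash
python3 -m crank '[[[-0.9,0.3,0],0],[[0,0,1],0],[[0,0,1],0],[[0,0,1],0],[[0,0,1],0],[[0,0,1],0],[[0,0,1],0],[[0,0,0.7],0],[[0,0,0],0],[[0,0,0],0]]'
python3 - <<'E'
from h import *
a,o,W=blower(); s=st(); print(w2b(s["ee_pos"],a,o))
E
```

```text
time: 5.35
ee_pos: [0.5764, -0.0901, 0.1124]
eef_rot: [0.648, 0.762, 0.0, 0.0]
ft_force: [1.0, 0.4, 0.3]
width: 0.0003
grip_force: 0.0
5.35 [ 0.5764 -0.0901  0.1124] [0.95 0.37 0.31] [-0.107  0.017  0.041] 0.0003 0.0
[-0.02008685 -0.07958357]
```

```bash
python3 -m crank '[[[-0.1,0,0.5],0],[[0,0,0.2],0],[[0,0,0.12],0],[[0,0,0.05],0],[[0,0,0.05],0],[[0,0,0],0],[[0,0,0],0]]'; python3 -c "
from h import *
st();vision.camera('top');st()"
```

```text
time: 6.22
ee_pos: [0.5769, -0.0938, 0.0868]
eef_rot: [0.648, 0.762, 0.001, -0.0]
ft_force: [-13.5, 3.2, 32.5]
width: 0.0003
grip_force: 16.5
6.22 [ 0.5769 -0.0938  0.0868] [-13.55   3.16  32.49] [0.508 2.992 0.037] 0.0003 16.5
6.28 [ 0.5769 -0.0938  0.0868] [-12.8    2.51  32.04] [0.541 2.98  0.   ] 0.0004 16.5
```

```bash
python3 -m crank '[[[0,0,-0.8],0],[[0,0,-0.4],0],[[-0.9,0,0],0],[[-0.8,0.07,0],0],[[0,0,0],0],[[0,0,0.7],0],[[0,0,0.3],0],[[0,0,0.3],0],[[0,0,0.15],0],[[0,0,0.1],0],[[0,0,0],0],[[0,0,0],0]]'; python3 -c "
from h import *
s=st();a,o,W=blower();print(w2b(s['ee_pos'],a,o))"
```

```text
time: 7.78
ee_pos: [0.5869, -0.1429, 0.0757]
eef_rot: [0.648, 0.762, 0.001, -0.001]
ft_force: [-12.0, 4.7, 23.9]
width: 0.0007
grip_force: 12.0
7.78 [ 0.5869 -0.1429  0.0757] [-11.98   4.66  23.86] [ 1.151  2.758 -0.032] 0.0007 12.0
[-0.01821855 -0.13342019]
```

```bash
python3 -m crank '[[[0,0,-1],0],[[0,0,-1],0],[[0,0,-1],0],[[0,0,-1],0],[[0,0,-1],0],[[0,0,-1],0],[[0,0,-1],0],[[0,0,-0.5],0],[[1,-0.5,0],0],[[1,-0.5,0],0],[[1,-0.5,0],0],[[1,-0.5,0],0]]'
python3 -m crank '[[[1,-0.5,0],0],[[0.93,-0.5,0],0],[[0,0,0],0],[[0,0,0],0]]'
python3 -c "
from h import *
s=st();a,o,W=blower();print(w2b(s['ee_pos'],a,o))
k=vision.camera('top')[:,:,::-1]
cv2.imwrite('pics/t1.png',cv2.resize(k[230:330,255:375],None,fx=5,fy=5,interpolation=cv2.INTER_CUBIC))
cv2.imwrite('pics/s1.png',vision.camera('scene')[:,:,::-1])
st()"
```

```text
time: 9.28
ee_pos: [0.5074, -0.0338, 0.2979]
eef_rot: [0.648, 0.762, -0.0, -0.0]
ft_force: [0.6, -0.3, -0.1]
width: 0.0004
grip_force: 0.0
time: 9.78
ee_pos: [0.4696, 0.017, 0.2983]
eef_rot: [0.648, 0.762, 0.0, 0.0]
ft_force: [-0.8, -0.3, 0.0]
width: 0.0001
grip_force: 0.0
9.78 [0.4696 0.017  0.2983] [-0.81 -0.31  0.02] [-0.089  0.03  -0.018] 0.0001 0.0
[-0.10834968  0.04320766]
9.88 [0.4698 0.0166 0.2983] [-0.76  0.37  0.24] [-0.132  0.055  0.016] 0.0001 0.0
```

View pics/t1.png

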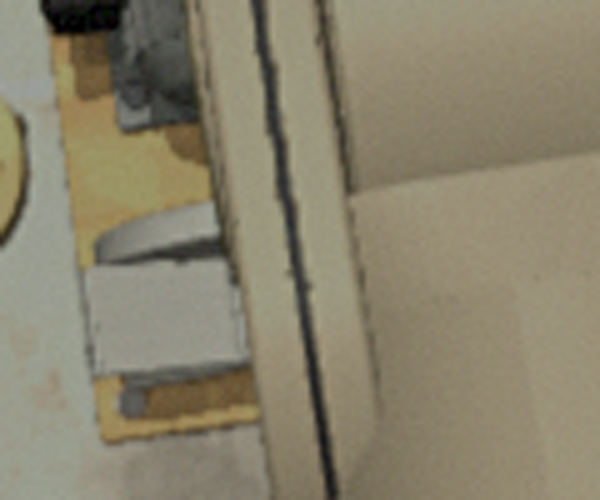

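View pics/s1.png

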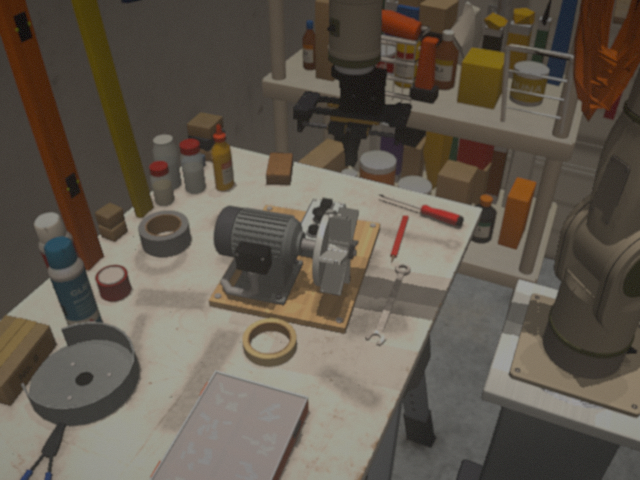

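The arm hides the wheel from above, and the scene view shows the gripper clear of everything. I'll drop in beside the upright vane and push.

```bash
python3 -m crank '[[[0,0,1],0],[[0,0,1],0],[[0,0,1],0],[[0,0,1],0],[[0,0,0],0],[[0,0,0],0]]'
for i in 1; do python3 -m crank '[[[0.3,0,0],0],[[0.3,0,0],0],[[0.1,0,0],0],[[0.1,0,0],0]]'; done
cat > obs.py <<'E'
from h import *
s=st();a,o,W=blower();p=w2b(s['ee_pos'],a,o);F=R.from_euler('z',-a).apply(s['ft_force'])
print("B",np.r_[p,s['ee_pos'][2]].round(4),"rel",((p-[-.105,.08])*1e3).round(1),"F",F.round(2),"vel",s['joint_vel'].round(2)[0])
E
python3 obs.py
python3 -m crank '[[[0.15,0,0],0],[[0.15,0,0],0]]' >/dev/null; python3 obs.py
python3 -m crank '[[[0.15,0,0],0],[[0.15,0,0],0]]' >/dev/null; python3 obs.py
python3 -m crank '[[[0.15,0,0],0],[[0.15,0,0],0]]' >/dev/null; python3 obs.py
```

```text
time: 10.62
ee_pos: [0.4701, 0.0172, 0.1795]
eef_rot: [0.648, 0.762, 0.0, 0.0]
ft_force: [0.5, 0.5, 0.2]
width: 0.0001
grip_force: 0.0
time: 11.12
ee_pos: [0.4655, 0.0416, 0.1786]
eef_rot: [0.648, 0.762, 0.0, 0.0]
ft_force: [0.2, -0.1, 1.5]
width: 0.0003
grip_force: 0.0
11.12 [0.4655 0.0416 0.1786] [ 0.21 -0.12  1.51] [-0.126  0.073 -0.036] 0.0003 0.0
B [-0.1084  0.0682  0.1786] rel [ -3.4 -11.8] F [ 0.19 -0.15  1.51] vel -0.02
11.38 [0.4643 0.0484 0.1784] [ 2.71 -8.47 -0.84] [-1.943 -0.358  0.015] 0.0007 4.0
B [-0.1085  0.0751  0.1784] rel [-3.5 -4.9] F [ 1.32 -8.8  -0.84] vel -0.04
11.62 [0.4627 0.0569 0.178 ] [ 1.95 -8.03 -3.22] [-2.097 -0.481 -0.011] 0.0002 3.6
B [-0.1087  0.0837  0.178 ] rel [-3.7  3.7] F [ 0.64 -8.24 -3.22] vel -0.04
11.88 [0.4612 0.0659 0.1781] [ 1.59 -7.91 -1.06] [-1.923e+00 -2.330e-01 -1.000e-03] 0.0007 3.3
B [-0.1088  0.0928  0.1781] rel [-3.8 12.8] F [ 0.3  -8.07 -1.06] vel -0.04
```

```bash
python3 -m crank '[[[-0.2,0,-1],0],[[0,0,-1],0],[[1,0,0],0],[[1,0,0],0],[[0,0,1],0],[[0,0,1],0],[[0,0,0],0],[[0,0,0],0]]' >/dev/null
python3 obs.py
python3 -m crank '[[[-0.25,0,0],0],[[-0.2,0,0],0]]' >/dev/null; python3 obs.py
for i in 1 2 3 4 5 6; do python3 -m crank '[[[-0.15,0,0],0],[[-0.15,0,0],0]]' >/dev/null; python3 obs.py|tail -1; done
```

```text
12.88 [0.453  0.1214 0.1795] [-0.1   0.07  1.12] [-0.046  0.107  0.037] 0.0007 0.0
B [-0.108   0.1489  0.1795] rel [-3.  68.9] F [-0.09  0.08  1.12] vel -0.0
13.12 [0.4552 0.1074 0.1792] [-0.88  4.51  2.88] [ 0.754  0.125 -0.014] 0.0003 2.1
B [-0.1081  0.1348  0.1792] rel [-3.1 54.8] F [-0.14  4.59  2.88] vel 0.05
B [-0.1083  0.1263  0.1788] rel [-3.3 46.3] F [0.64 2.2  1.75] vel 0.04
B [-0.1085  0.117   0.1784] rel [-3.5 37. ] F [-1.26  1.01  1.59] vel 0.04
B [-0.1086  0.108   0.1783] rel [-3.6 28. ] F [0.49 1.09 0.94] vel 0.04
B [-0.1085  0.099   0.1784] rel [-3.5 19. ] F [-1.08  0.71  0.46] vel 0.04
B [-0.1085  0.0901  0.1784] rel [-3.5 10.1] F [-0.45  0.97  0.87] vel 0.04
B [-0.1086  0.0811  0.1783] rel [-3.6  1.1] F [ 0.11  1.33 -0.21] vel 0.04
```

```bash
for i in 1 2 3 4; do python3 -m crank '[[[-0.15,0,0],0],[[-0.15,0,0],0]]' >/dev/null; python3 obs.py|tail -1; done
```

```text
B [-0.1085  0.0721  0.1784] rel [-3.5 -7.9] F [-0.02  1.17  0.51] vel 0.04
B [-0.1085  0.0631  0.1785] rel [ -3.5 -16.9] F [ 0.15  1.29 -0.09] vel 0.04
B [-0.1084  0.0541  0.1785] rel [ -3.4 -25.9] F [0.5  1.24 0.48] vel 0.04
B [-0.1085  0.045   0.1784] rel [ -3.5 -35. ] F [-0.38  1.44 -0.46] vel 0.04
```

```bash
python3 -m crank '[[[0.1,0,-1],0],[[0,0,-1],0],[[1,0,0],0],[[1,0,0],0],[[1,0,0],0],[[0,0,1],0],[[0,0,1],0],[[0,0,0],0],[[0,0,0],0]]' >/dev/null
python3 obs.py
python3 -m crank '[[[-0.2,0,0],0],[[-0.2,0,0],0]]' >/dev/null; python3 obs.py
for i in 1 2 3 4 5 6 7; do python3 -m crank '[[[-0.15,0,0],0],[[-0.15,0,0],0]]' >/dev/null; python3 obs.py|tail -1; done
```

```text
16.75 [0.4548 0.1108 0.1795] [-0.69  0.89  0.29] [-0.086  0.051  0.014] 0.0004 0.0
B [-0.1079  0.1382  0.1795] rel [-2.9 58.2] F [-0.54  0.99  0.29] vel -0.0
17.0 [0.4567 0.0986 0.1792] [-0.7   0.41 -0.57] [-0.059  0.037 -0.002] 0.0005 0.0
B [-0.108   0.1258  0.1792] rel [-3.  45.8] F [-0.62  0.51 -0.57] vel 0.05
B [-0.1084  0.117   0.1786] rel [-3.4 37. ] F [0.42 0.66 0.18] vel 0.04
B [-0.1084  0.1083  0.1785] rel [-3.4 28.3] F [0.2  2.09 0.87] vel 0.04
B [-0.1085  0.0991  0.1784] rel [-3.5 19.1] F [0.53 0.39 0.47] vel 0.04
B [-0.1085  0.0903  0.1785] rel [-3.5 10.3] F [0.01 2.7  1.58] vel 0.04
B [-0.1086  0.0813  0.1782] rel [-3.6  1.3] F [-0.59  3.51 -2.02] vel 0.04
B [-0.1086  0.0722  0.1783] rel [-3.6 -7.8] F [ 0.42  2.96 -0.79] vel 0.04
B [-0.1084  0.0632  0.1785] rel [ -3.4 -16.8] F [-0.64  3.24  0.13] vel 0.04
```

```bash
for i in 1 2; do python3 -m crank '[[[-0.15,0,0],0],[[-0.15,0,0],0]]' >/dev/null; python3 obs.py|tail -1; done
python3 -m crank '[[[0.1,0,-1],0],[[0,0,-1],0],[[1,0,0],0],[[1,0,0],0],[[1,0,0],0],[[0,0,1],0],[[0,0,1],0],[[0,0,0],0],[[0,0,0],0]]' >/dev/null
python3 obs.py
python3 -m crank '[[[-0.2,0,0],0],[[-0.2,0,0],0]]' >/dev/null; python3 obs.py
for i in 1 2 3 4 5 6 7; do python3 -m crank '[[[-0.15,0,0],0],[[-0.15,0,0],0]]' >/dev/null; python3 obs.py|tail -1; done
```

```text
B [-0.1084  0.0541  0.1785] rel [ -3.4 -25.9] F [0.13 4.48 0.65] vel 0.04
B [-0.1084  0.0451  0.1785] rel [ -3.4 -34.9] F [0.25 4.3  0.01] vel 0.04
20.38 [0.4549 0.1105 0.1795] [0.17 0.5  0.57] [-0.054  0.004 -0.032] 0.0003 0.0
B [-0.1079  0.1379  0.1795] rel [-2.9 57.9] F [0.25 0.47 0.57] vel -0.0
20.62 [0.4567 0.0985 0.1792] [-0.59  0.71 -0.43] [-0.105 -0.016 -0.045] 0.0006 0.0
B [-0.1081  0.1258  0.1792] rel [-3.1 45.8] F [-0.47  0.8  -0.43] vel 0.05
B [-0.1084  0.117   0.1786] rel [-3.4 37. ] F [0.76 0.32 0.01] vel 0.04
B [-0.1083  0.1087  0.1787] rel [-3.3 28.7] F [-0.04  3.3   2.46] vel 0.04
B [-0.1084  0.0993  0.1785] rel [-3.4 19.3] F [1.17 2.89 3.12] vel 0.04
B [-0.1084  0.0907  0.1786] rel [-3.4 10.7] F [0.89 5.44 2.83] vel 0.04
B [-0.1086  0.082   0.1781] rel [-3.6  2. ] F [ 1.2   6.78 -3.3 ] vel 0.04
B [-0.109   0.0732  0.1779] rel [-4.  -6.8] F [ 1.03  6.85 -2.17] vel 0.04
B [-0.109   0.0643  0.1779] rel [ -4.  -15.7] F [-0.35  8.15 -0.19] vel 0.04
```

```bash
cat > fit.py <<'E'
import numpy as np
from scipy.optimize import brentq,least_squares
def cont(rel,d=1,hw=9.5):  # d=1 cw push; returns phi, contact (u right,z)
    u=-(rel)+d*hw; u*=d
    h=50.4
    f1=lambda p:u*np.cos(p)-h*np.sin(p)+4
    p=brentq(f1,-1.2,1.3)
    if p<0:
        p=brentq(lambda p:85*np.sin(p)-4*np.cos(p)-u,-1.2,.6); return d*p,(d*u,85*np.cos(p)+4*np.sin(p))
    return d*p,(d*u,h)
D=[(-1,0,-4.9,-8.8,-.84),(-1,0,3.7,-8.24,-3.22),(-1,0,12.8,-8.07,-1.06)]
D+=[(1,0,*x) for x in [(46.3,2.2,1.75),(37,1.01,1.59),(28,1.09,.94),(19,.71,.46),(10.1,.97,.87),(1.1,1.33,-.21),(-7.9,1.17,.51),(-16.9,1.29,-.09),(-25.9,1.24,.48),(-35,1.44,-.46)]]
D+=[(1,60,*x) for x in [(28.3,2.09,.87),(19.1,.39,.47),(10.3,2.7,1.58),(1.3,3.51,-2.02),(-7.8,2.96,-.79),(-16.8,3.24,.13),(-25.9,4.48,.65),(-34.9,4.3,.01)]]
D+=[(1,120,*x) for x in [(28.7,3.3,2.46),(19.3,2.89,3.12),(10.7,5.44,2.83),(2,6.78,-3.3),(-6.8,6.85,-2.17),(-15.7,8.15,-.19)]]
T=[];Y=[];S=[]
for d,off,rel,Fy,Fz in D:
    p,(u,z)=cont(rel,d); T.append(p+np.radians(off)); S.append(d)
    Y.append((u*Fz+z*Fy)*1e-3)
T,Y,S=map(np.array,(T,Y,S))
for fr in (0,1):
    f=lambda q:(.25 if not fr else q[2])*S-q[0]*np.cos(T-q[1])-Y
    s=least_squares(f,[.2,0,.25],loss='soft_l1',f_scale=.03); print("M",s.x[0],"th0",np.degrees(s.x[1]),"bottom at",np.degrees(s.x[1])+90,s.x[2])
print(np.c_[np.degrees(T).round(),Y.round(3),(-f(s.x)).round(3)])
E
python3 fit.py
```

```text
M 0.19757981688771617 th0 22.233704266052623 bottom at 112.23370426605263 0.25
M 0.18738408248995314 th0 18.916079411006756 bottom at 108.91607941100676 0.23859015423542307
[[-1.00e+01 -4.40e-01 -3.70e-02]
 [-1.90e+01 -3.73e-01  1.30e-02]
 [-2.80e+01 -3.83e-01 -1.70e-02]
 [-2.30e+01  1.04e-01  5.00e-03]
 [-1.60e+01  3.80e-02 -4.80e-02]
 [-1.00e+01  7.30e-02 -1.00e-03]
 [-4.00e+00  5.60e-02 -1.00e-02]
 [ 4.00e+00  4.80e-02 -9.00e-03]
 [ 1.40e+01  6.50e-02  1.30e-02]
 [ 2.30e+01  6.80e-02  1.60e-02]
 [ 3.20e+01  6.30e-02  7.00e-03]
 [ 3.90e+01  7.90e-02  1.70e-02]
 [ 4.50e+01  5.20e-02 -1.80e-02]
 [ 5.00e+01  1.57e-01  7.90e-02]
 [ 5.60e+01  2.80e-02 -6.10e-02]
 [ 6.40e+01  1.35e-01  2.90e-02]
 [ 7.40e+01  1.60e-01  3.00e-02]
 [ 8.30e+01  1.36e-01 -2.20e-02]
 [ 9.20e+01  1.67e-01 -1.60e-02]
 [ 9.90e+01  2.49e-01  4.30e-02]
 [ 1.05e+02  2.17e-01 -8.00e-03]
 [ 1.10e+02  2.26e-01 -1.50e-02]
 [ 1.16e+02  2.14e-01 -4.80e-02]
 [ 1.23e+02  2.71e-01 -1.40e-02]
 [ 1.33e+02  3.17e-01  2.00e-03]
 [ 1.42e+02  3.10e-01 -3.20e-02]
 [ 1.51e+02  4.06e-01  4.30e-02]]
```

```bash
python3 -m crank '[[[0.1,0,-1],0],[[0,0,-1],0],[[-1,0,0],0],[[-0.75,0,0],0],[[0,0,1],0],[[0,0,1],0],[[0,0,0],0],[[0,0,0],0]]' >/dev/null
python3 obs.py
python3 -m crank '[[[0.2,0,0],0],[[0.15,0,0],0]]' >/dev/null; python3 obs.py
for i in 1 2 3 4 5; do python3 -m crank '[[[0.15,0,0],0],[[0.15,0,0],0]]' >/dev/null; python3 obs.py|tail -1; done
```

```text
23.38 [ 0.4745 -0.0124  0.1793] [0.5  0.5  0.12] [-0.107  0.054  0.034] -0.0 0.0
B [-0.1082  0.0134  0.1793] rel [ -3.2 -66.6] F [0.57 0.41 0.12] vel -0.0
23.62 [ 0.4731 -0.0016  0.1794] [ 0.86 -3.95  2.95] [-0.866 -0.088  0.014] 0.0008 2.9
B [-0.1079  0.0243  0.1794] rel [ -2.9 -55.7] F [ 0.22 -4.04  2.95] vel -0.04
B [-0.1083  0.0336  0.1787] rel [ -3.3 -46.4] F [-0.7  -3.45  1.82] vel -0.04
B [-0.1085  0.0428  0.1784] rel [ -3.5 -37.2] F [ 0.55 -3.22  2.45] vel -0.04
B [-0.1085  0.0517  0.1784] rel [ -3.5 -28.3] F [ 0.42 -2.13  1.02] vel -0.04
B [-0.1085  0.0607  0.1784] rel [ -3.5 -19.3] F [-0.19 -2.99  2.24] vel -0.04
B [-0.1085  0.0694  0.1785] rel [ -3.5 -10.6] F [-0.77 -4.86  2.6 ] vel -0.04
```

```bash
python3 -m crank '[[[0.15,0,0],0],[[0.15,0,0],0]]' >/dev/null; python3 obs.py|tail -1;python3 -m crank '[[[0.15,0,0],0],[[0.15,0,0],0]]' >/dev/null; python3 obs.py|tail -1
sed -i 's/^T=\[\]/D+=[(-1,120,*x) for x in [(-46.4,-3.45,1.82),(-37.2,-3.22,2.45),(-28.3,-2.13,1.02),(-19.3,-2.99,2.24),(-10.6,-4.86,2.6)]]\nT=[]/' fit.py; python3 fit.py | sed -n '1,2p;29,40p'
```

```text
B [-0.1086  0.0783  0.1782] rel [-3.6 -1.7] F [ 0.56 -4.98 -1.1 ] vel -0.04
B [-0.1089  0.087   0.1779] rel [-3.9  7. ] F [ 0.51 -6.57 -1.65] vel -0.04
M 0.19639019285315587 th0 23.383155799509176 bottom at 113.38315579950918 0.25
M 0.1962787196150783 th0 23.364828161483313 bottom at 113.36482816148332 0.24987730938137134
 [ 1.51e+02  4.06e-01  3.70e-02]
 [ 1.43e+02 -1.97e-01 -4.50e-02]
 [ 1.36e+02 -1.91e-01 -1.80e-02]
 [ 1.30e+02 -1.58e-01  3.60e-02]
 [ 1.24e+02 -2.31e-01 -1.70e-02]
 [ 1.17e+02 -2.42e-01 -4.00e-03]]
```

```bash
python3 -m crank '[[[-0.1,0,-1],0],[[0,0,-1],0],[[0.9,0,0],0],[[0.9,0,0],0],[[0,0,1],0],[[0,0,1],0],[[0,0,0],0],[[0,0,0],0]]' >/dev/null
python3 obs.py
python3 -m crank '[[[-0.3,0,0],0],[[-0.2,0,0],0],[[-0.2,0,0],0],[[-0.2,0,0],0],[[-0.2,0,0],0],[[0,0,0],0],[[0,0,0],0]]' >/dev/null; python3 obs.py
```

```text
26.38 [0.4545 0.1115 0.1794] [0.41 0.65 0.58] [-0.09   0.012 -0.021] 0.0007 0.0
B [-0.1081  0.1389  0.1794] rel [-3.1 58.9] F [0.51 0.57 0.58] vel 0.0
27.25 [0.4592 0.0777 0.1781] [ 0.23 -0.78 -0.82] [-0.059  0.011  0.047] 0.0006 0.0
B [-0.1088  0.1049  0.1781] rel [-3.8 24.9] F [ 0.11 -0.81 -0.82] vel -0.0
```

```bash
python3 -m crank '[[[0.2,0,0],0],[[0,0,-1],0],[[0,0,-1],0],[[-0.67,0.36,0],0],[[0,0,0],0],[[0,0,0],0],[[0,0,0.6],0],[[0,0,0.6],0],[[0,0,0.6],0],[[0,0,0.2],0],[[0,0,0],0],[[0,0,0],0]]' 1 20 >/dev/null; python3 obs.py
python3 -c "
from h import *
k=vision.camera('scene')[:,:,::-1]
cv2.imwrite('pics/s2.png',cv2.resize(k[80:300,200:440],None,fx=2.5,fy=2.5,interpolation=cv2.INTER_CUBIC))"
```

```text
28.75 [0.4727 0.0664 0.1791] [-0.62  0.15 -0.45] [-0.089  0.014  0.04 ] 0.0867 0.0
B [-0.0974  0.0915  0.1791] rel [ 7.6 11.5] F [-0.59  0.24 -0.45] vel 0.0
```

View pics/s2.png

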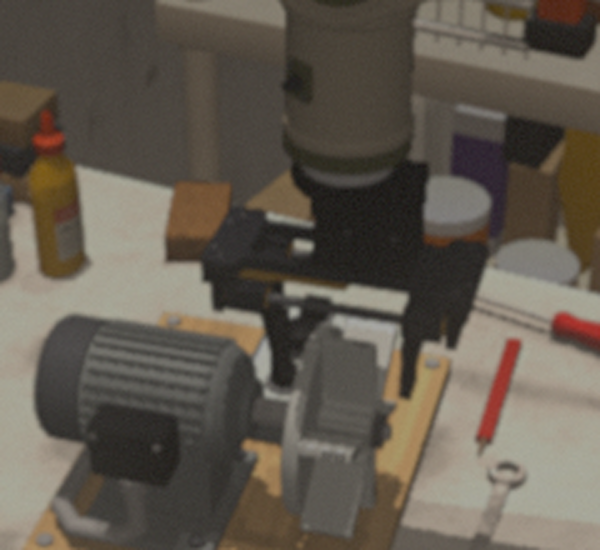

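The scene crop shows the open fingers straddling the wheel: one behind the back plate at (285,350) and one in front of the vanes at (410,350). I'll close them.

```bash
python3 -m crank '[[[0,0,0],0],[[0,0,0],0],[[0,0,0],0],[[0,0,0],0],[[0,0,0],0],[[0,0,0],0],[[0,0,0],0],[[0,0,0],0]]' 0 25 ; python3 obs.py
python3 -c "
from h import *
k=vision.camera('scene')[:,:,::-1]
cv2.imwrite('pics/s3.png',cv2.resize(k[190:310,290:390],None,fx=5,fy=5,interpolation=cv2.INTER_CUBIC))"
```

```text
time: 29.8
ee_pos: [0.4768, 0.0668, 0.1789]
eef_rot: [0.648, 0.762, 0.004, 0.004]
ft_force: [28.7, 4.9, -19.7]
width: 0.0539
grip_force: 25.0
29.8 [0.4768 0.0668 0.1789] [ 28.71   4.9  -19.68] [ 0.81  -5.52  -0.056] 0.0539 25.0
B [-0.0932  0.0912  0.1789] rel [11.8 11.2] F [ 29.12   0.23 -19.68] vel -0.0
```

View pics/s3.png

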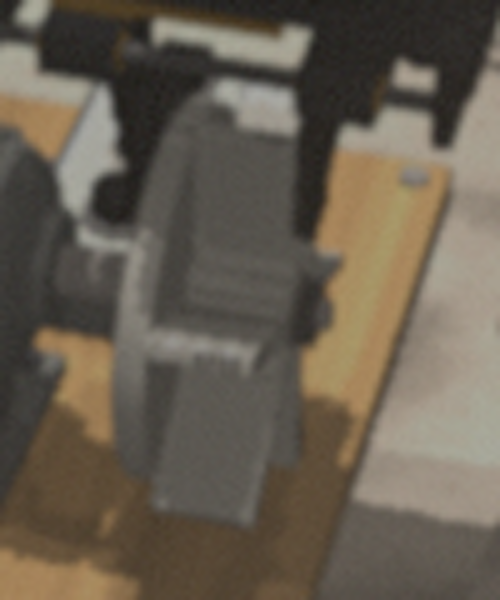

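```bash
python3 -m crank '[[[0,0.1,0],0],[[0,0.06,0],0],[[0,0,0],0],[[0,0,0],0],[[0,0,0],0],[[0,0,0],0]]' ; python3 obs.py
python3 -c "
from h import *
a,o,W=blower()
for d in (-20,-14,-8,-2,4):
  for k in (-60,-120):
    t=np.radians(d+k)
    P=[[*b2w((-.101+x,.08-.085*np.sin(t)+s*.004*np.cos(t)),a,o),.128+.085*np.cos(t)+s*.004*np.sin(t)] for x in(-.02,.02) for s in (-1,1)]
    print(d,k,((proj('scene',P)-[290,190])*5).round().tolist())
"
```

```text
time: 30.6
ee_pos: [0.4769, 0.0668, 0.1786]
eef_rot: [0.648, 0.762, -0.0, -0.0]
ft_force: [-4.6, -0.4, 4.4]
width: 0.0537
grip_force: 25.0
30.6 [0.4769 0.0668 0.1786] [-4.57 -0.41  4.44] [-0.232  0.373  0.003] 0.0537 25.0
B [-0.0931  0.0912  0.1786] rel [11.9 11.2] F [-4.58  0.33  4.44] vel -0.0
-20 -60 [[246.0, 412.0], [245.0, 431.0], [138.0, 392.0], [137.0, 411.0]]
-20 -120 [[260.0, 531.0], [263.0, 530.0], [157.0, 511.0], [162.0, 511.0]]
-14 -60 [[249.0, 390.0], [247.0, 410.0], [139.0, 370.0], [138.0, 390.0]]
-14 -120 [[256.0, 530.0], [259.0, 531.0], [153.0, 510.0], [157.0, 511.0]]
-8 -60 [[251.0, 366.0], [249.0, 387.0], [142.0, 346.0], [140.0, 367.0]]
-8 -120 [[253.0, 526.0], [255.0, 530.0], [149.0, 506.0], [152.0, 510.0]]
-2 -60 [[255.0, 342.0], [252.0, 364.0], [145.0, 322.0], [142.0, 344.0]]
-2 -120 [[250.0, 520.0], [252.0, 526.0], [145.0, 500.0], [148.0, 506.0]]
4 -60 [[258.0, 317.0], [255.0, 339.0], [149.0, 297.0], [145.0, 319.0]]
4 -120 [[247.0, 511.0], [249.0, 519.0], [142.0, 491.0], [145.0, 499.0]]
```

The image puts the held vane at about -3°, against a target of about -6°. That is well within the 18° tolerance, and the grip is firm and still, so I'm handing in.

```bash
python3 -c "
from bench import r
print(r.close_job())"
```

```text
the job is handed in; nothing more can be done
None
```

I pressed stop and then brake-release, and turned the wheel until its heavy side was straight down, about 4° from the angle I worked out from the push forces. I handed the job in with a vane pinched at 25 N and the wheel still; no pass or fail result came back.

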